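# Index the sealing fixture and rock the locating block out of its nest

## Task

Sealing-fixture changeover: swing the indexing table, which has a black handle post, a quarter turn clockwise (seen from above) until it rests in its next detent; that brings the yellow locating block out from under the nozzle guide to the front. The block is tight between two sprung balls, so do not pull it straight up: grip its aluminium tab and rock it to and fro across the tab's thickness, one end of its foot coming up past its ball while the other end is still down, then the other, until it is free. Finish while still holding the block, upright and still, a finger's breadth clear above its pocket and touching nothing else, with the table left in that detent and the other things on the bench left alone.

Things in the scene. Friction and masses are not known exactly. Their poses are not given: they have to be found in the camera images.
- indexer: Indexing fixture, fixed to the bench; its place and yaw (up to 0.35) vary. Grey round base, bare metal turntable of 230 mm diameter whose top face is 34 mm above the bench. Origin: on the turntable axis at bench height; z up, -x its front (towards the robot), +y its left. The detent plunger's dark block (50 mm high) stands outside the disc at x = 123, y = 71 mm, out of the way.
- nozzle_guide (a point): Top of the brass nozzle guide, 131 mm above the bench, over the station at the fixture's right (x = 0, y = -62 mm in the fixture's frame). Its grey arm (110 to 124 mm above the bench) comes from a steel column of 18 mm diameter, 134 mm high, at x = 92, y = -104 mm. It stops the block from being lifted out there.
- turntable (a joint): Turntable angle, rad. Starts at 0 (a detent, block on the right under the guide), grows clockwise seen from above; next detent at 1.571, block at the front; range -0.3 to 1.95. Leaving a detent takes about 0.7 N m, turning between them 0.1 N m. Within about 0.04 rad of a detent the spring plunger pulls the free table in.
- handle_top (a point): Centre of the top of the handle: an upright black post, 14 mm diameter, fixed on the turntable 95 mm from its axis. Top 90 mm above the bench, plain shank down to 40 mm above the bench. In the quarter turn it goes along a circle from the fixture's front (-x) to its left (+y).
- locator: Yellow locating block, 0.13 to 0.21 kg. Origin: centre of its underside; z up; x across the tab, pointing away from the turntable axis; y along the tab. Foot 46 (x) by 34 mm; body 42 by 52 mm from z = 17 to 30 mm; aluminium tab 16 mm thick (x), 46 mm long (y), z = 30 to 64 mm. Seated, its underside is 37 mm and the tab's top 101 mm above the bench. It turns with the table.
- pocket (a point): Centre of the pocket's mouth in the blue nest plate (88 mm along x, 64 mm along y, top face 50 mm above the bench) on the turntable, 62 mm from its axis; x points away from the axis, z up. Pocket 48 (x) by 36 mm (y), 13 mm deep: 1 mm play round the foot.
- ball_seat (a point): Centre of the sprung ball at the pocket's outer end (a twin is at the inner end): 10 mm diameter, 7 mm above the pocket floor, reaching 1.8 mm into a groove in the foot's end with 16 N, 23 N when pushed back. Tipping the block about one bottom edge takes about 15 N at the tab; the raised end passes its ball at 4 mm and rests on it from about 8 mm up (10 degrees of lean).
- foot_in (a point): Middle of the bottom edge of the block's foot at the end nearer the turntable axis (x = -23 mm, z = 0 in the block's frame). 13 mm below the pocket's mouth when seated.
- foot_out (a point): Middle of the bottom edge of the block's foot at the end away from the turntable axis (x = +23 mm, z = 0 in the block's frame). 13 mm below the pocket's mouth when seated.
- spare_locator: Bystander: the next locating block, green with an aluminium tab, 46 x 66 x 64 mm, standing on the bench. Origin: centre of its underside.
- reflector1: Bystander: white reflector with blue film on its rim, 70 x 98 x 22 mm, on the bench. Origin: centre of its underside.
- jar: Bystander: white plastic jar with green cap, 56 mm diameter, 79 mm high. Origin: centre of its underside.
- needle_tin: Bystander: round tin with green lid, 71 mm diameter, 32 mm high. Origin: centre of its underside.
- marker: Bystander: white marker pen with blue cap and end, 131 mm long, 14 mm thick, lying on the bench in front of the fixture. Origin: centre of its underside.
- syringe2: Bystander: orange glue syringe with blue cap lying on the bench, 25 x 106 x 25 mm. Origin: centre of its underside.
There are look-alikes about, which are no part of the job. Leave any orange look-alike of the locator alone.

How it is judged:
On the way, in this order (a step that is already met when the one before it is completed fails the run):
1. the turntable rests in the next detent, a quarter turn on, with the block still down in its pocket (value of joint turntable between 1.53 and 1.61 rad and velocity of joint turntable between -0.05 and 0.05 rad/s and z of each of foot_in, foot_out in the frame of pocket below -0.01 m), for 0.3 s.
2. with the table in its detent, one end of the block's foot has been rocked up past its ball (5 mm or more) while the other end is still down (less than 4 mm up) (value of joint turntable between 1.53 and 1.61 rad and ((z of foot_in in the frame of pocket above -0.008 m and z of foot_out in the frame of pocket below -0.009 m) or (z of foot_out in the frame of pocket above -0.008 m and z of foot_in in the frame of pocket below -0.009 m))), for 0.1 s.
At the end, for the whole second after the job is handed in: The table stands in the quarter-turn detent (within 0.04 rad); the block is held by the fingers, its underside 3 to 35 mm above the pocket's mouth with both foot ends clear, within 20 mm of straight above the pocket, within 0.2 rad of upright, still, and touching no part of the fixture (value of joint turntable between 1.53 and 1.61 rad and z of locator in the frame of pocket between 0.003 and 0.035 m and z of each of foot_in, foot_out in the frame of pocket above 0.002 m and horizontal distance between locator and pocket below 0.02 m and angle between locator's own z axis and vertical below 0.2 rad and linear speed of locator below 0.03 m/s and contact force between the fingers and locator above 1 N and contact force between locator and indexer below 0.2 N); the arm keeps its last pose, push and grip.
It fails at once if another thing on the bench was moved by more than 20 mm (distance of any of spare_locator, reflector1, jar, needle_tin, marker, syringe2 from where it was at the start of the episode above 0.02 m).
It also fails if it takes over 54 s, if anything falls off the work surface, if the arm or the gripper's body presses on something with over 40 N, if the wrist force passes 120 N, or if a joint passes its speed limit or range.

## Robot

A 6-joint arm with a two-finger parallel gripper is mounted at the origin on a cart in front of the work surface, level with it; the furniture and walls round the work are solid. World frame = base frame: x ahead of the robot, y to its left, z up, the work surface at z = 0. Lengths are in m, angles in rad, forces in N, time in s.
With the tool pointing down it reaches from about 0.325 to 0.875 m from the base axis. Payload 4.4 kg.
Tool frame: the origin (TCP) lies midway between the tips of the shut fingers; the grasp point (between the pads) lies 19 mm behind it (ctrl.pinch_z is the z of the grasp point in the tool frame, in m); z points along the fingers, y is the direction in which the jaws open and shut (so a half turn about z gives the same grasp; the last joint's range is limited). The gripper opens to 85 mm and grips with 20 to 120 N. Pads are 22 mm wide; open, the fingers measure 114 mm over their backs; the gripper's body (76 mm by 85 mm) begins 54 mm behind the grasp point. The pads swing forward as they close: fully open they stand 13 mm farther back than shut.
Start: joints at [1.173, 0.207, 1.542, -0, 1.393, -0.15], TCP at [0.141, 0.557, 0.231] pointing down, gripper open.
Joint ranges: [-2.73, 2.73], [-0.86, 2.22], [0.23, 2.46], [-1.11, 4.25], [0.08, 2.63], [-2.82, 2.82]. Speed limits (rad/s): [2.79, 2.79, 3.14, 3.14, 3.14, 3.14].

## Interface

Orientations are given as a 3x3 rotation matrix whose columns are the frame's x, y, z axes.
In Python, from bench import ctrl gives the robot as it stands.
- The arm moves only by the shell command python3 -m creep 'ROWS' [OPENING] [FORCE]. ROWS is JSON, a list of rows, each a list of 6 numbers: the shift along the tool's x, y, z in m, then the turn, a rotation vector about the tool's x, y, z in degrees. In form: [[x, y, z, wx, wy, wz], ...]. A call has 1 to 12 rows; each row shifts and turns the commanded pose from where the row before left it, along the tool's axes as they then stand; what a row does not reach is not made up. A row lasts 1/12 s, in which the tool goes at most 41.7 mm and 7.16 degrees, less where a joint would pass 70% of its speed; a pose out of reach is approached as far as the arm can. A call is refused whole if a number of a shift passes 0.0417 or a number of a turn 7.16, either way. A call with a gripper value outside its range is refused whole. OPENING is the opening in per cent of the stroke, from 0 (shut) to 100 (fully open), set as the call begins (- or left out, the last holds). The fingers move at their own pace and stop on an object; FORCE is the grip in N (left out, the last holds). Time passes only in rows, so rows that do not move let the fingers close. It gives the time, the measured TCP pose, the force and the opening at its end, in the units of the state.
- ctrl.state(): the state, without advancing time (a new reading comes with each control period).
- ctrl.capture(name): name is "side" or "top" or "wrist"; returns (picture, depth): 480x640x3 uint8, blue, green, red; 480x640 float32, m along the optical axis (not along the pixel's ray), 0 where there is no reading.
- ctrl.calibration(name): a dict with "vfov" (degrees; the focal length in pixels is half the picture's height over the tangent of half this angle, whatever the lens; pixels are square), "cx", "cy" (the principal point, pixels), "R" (3x3) and "t" (3): a world point X has camera coordinates R X + t. Camera axes: x right, y down, z forward; pixel columns grow to the right and rows downward; lengths in m; the calibration is good to about 2 mm. A picture is of the moment at which its call begins: read the wrist's pose just before it. calibration takes no time and is no camera call; for the wrist camera it gives the pose at the moment of the call.
- ctrl.sign_off(): hands the job in, once; it reports no verdict.
The state is a dict: "t": time; "q": joint angles; "dq": joint speeds; "effort": joint torques, N m; "ee_pos": TCP position; "tool_rot": TCP orientation; "contact_force": force on the tool from outside, world axes, zero at the start; "moment": the same for the moment, N m; "gripper_width": finger opening in m.
Only numpy, scipy, OpenCV 4.12 (cv2) and the standard library are available. Lean on these libraries where they do the work, as an engineer would, in place of code of your own. Each camera call takes 0.05 s, during which the arm holds its last target. There are 200 camera calls.

## Working session

There is one attempt and no reset: what is moved stays moved. The work goes in short steps, Python scripts to look and compute and a shell command to move; the robot and the scene stay as the last step left them, time stands still between calls to the robot, and variables do not carry over. Pictures are saved under pics/ and viewed, about 8 in all and at most 12, crops included, and the job is handed in when it is done.

```bash
mkdir -p pics; ls; cat > h.py <<'E'
import numpy as np, cv2
from bench import ctrl
def cal(n):
    c=ctrl.calibration(n); f=240/np.tan(np.radians(c["vfov"])/2)
    return f,c["cx"],c["cy"],np.array(c["R"]),np.array(c["t"])
def cap(n):
    c=cal(n); im,d=ctrl.capture(n); return im,d,c
def cloud(d,c):
    f,cx,cy,R,t=c; v,u=np.mgrid[:480,:640]
    P=np.stack([(u-cx)/f*d,(v-cy)/f*d,d],-1)
    return (P-t)@R   # R^T (p-t)
E
python3 - <<'E'
from h import *
for n in("top","side"):
    im,d,c=cap(n); cv2.imwrite(f"pics/{n}1.png",im); np.savez(f"pics/{n}1.npz",d=d,P=cloud(d,c),im=im); print(n,c)
print(ctrl.state())
E
```

```text
pics
top (np.float64(573.3119269516325), 323.48616369903084, 234.96220455463828, array([[-0.02169524, -0.99972432, -0.00897812],
       [-0.9853709 ,  0.02290037, -0.16887794],
       [ 0.16903699,  0.00518293, -0.98559608]]), array([0.12711039, 0.50722637, 1.68406009]))
side (np.float64(510.8054884788981), 327.73403343798, 236.3722805770356, array([[-0.96246817, -0.27099493,  0.01472282],
       [-0.18223597,  0.60512668, -0.77499146],
       [ 0.20110959, -0.74858764, -0.63180019]]), array([0.5147431 , 0.10614842, 1.56728663]))
{'t': 0.1, 'q': array([ 1.17250034e+00,  2.07368610e-01,  1.54283466e+00,  4.43571614e-05,
        1.39348604e+00, -1.50489771e-01]), 'dq': array([-0.00071765, -0.00158004, -0.00257689, -0.00077495, -0.00176362,
        0.00018612]), 'effort': array([-2.97148808e-04, -3.84094512e+01, -2.92545086e+01, -1.98039570e-04,
        4.87633763e-03,  8.99709107e-08]), 'ee_pos': array([0.14075689, 0.55679684, 0.23021148]), 'tool_rot': array([[-9.69450758e-01,  2.45284529e-01, -8.53429210e-04],
       [ 2.45285753e-01,  9.69448931e-01, -1.91560426e-03],
       [ 3.57487947e-04, -2.06641803e-03, -9.99997801e-01]]), 'contact_force': array([-0.31625523, -0.00830897, -0.43229993]), 'moment': array([ 0.04653394,  0.01542552, -0.00091064]), 'gripper_width': 0.0854850908867213}
```

View pics/top1.png

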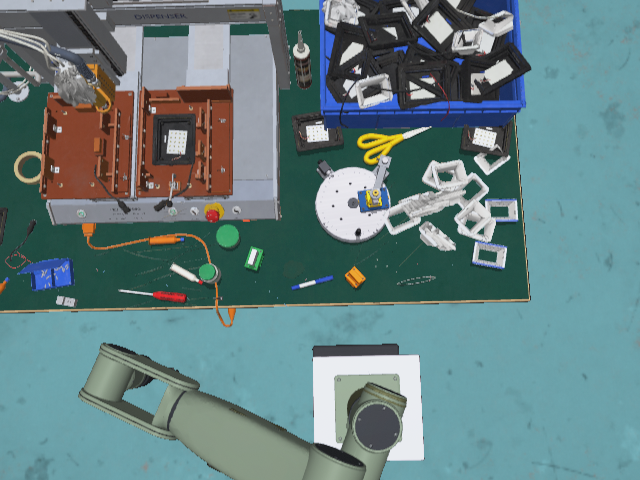

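View pics/side1.png

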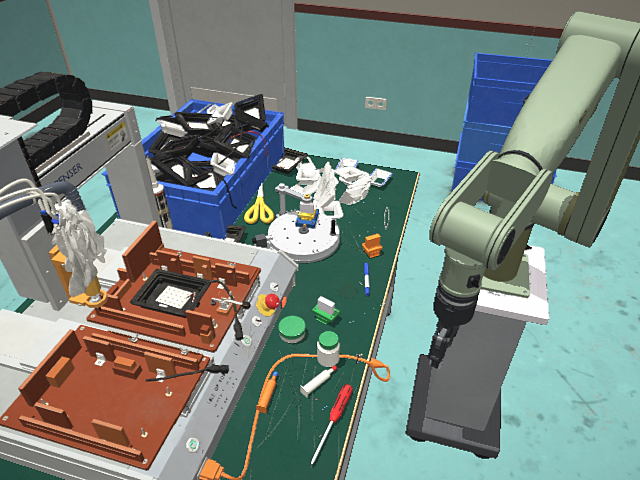

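Top view: the turntable is at about (352,203), the black handle at (358,233), and the yellow locator on the blue nest at (375,197) under the guide arm (383,170). The look-alikes are the orange block on the bench at (355,277) and the green spare at (254,258). Only the yellow one sits in the nest, so it's the one meant. Next I'll measure and take a confirming crop.

```bash
python3 - <<'E'
from h import *
from scipy.optimize import least_squares
for n,box in(("top",(300,140,420,260)),("side",(250,170,350,270))):
    D=np.load(f"pics/{n}1.npz"); P=D["P"]; im=D["im"]; d=D["d"]
    u0,v0,u1,v1=box
    s=np.s_[v0:v1,u0:u1]; p=P[s].reshape(-1,3); c=im[s].reshape(-1,3).astype(int); hsv=cv2.cvtColor(im[s],cv2.COLOR_BGR2HSV).reshape(-1,3).astype(int)
    ok=d[s].ravel()>0
    # disc: bare metal near z .034
    m=ok&(abs(p[:,2]-.034)<.006)&(hsv[:,1]<60)&(hsv[:,2]>110); q=p[m,:2]
    ctr=np.median(q,0)
    for _ in range(5):
        a=np.arctan2(*(q-ctr).T[::-1]); r=np.hypot(*(q-ctr).T); b=np.digitize(a,np.linspace(-np.pi,np.pi,49))
        keep=r<.125
        e=np.array([q[(b==k)&keep][np.argmax(r[(b==k)&keep])] for k in range(1,49) if ((b==k)&keep).sum()>3])
        e=e[abs(np.hypot(*(e-ctr).T)-.115)<.02]
        f=least_squares(lambda x:np.hypot(*(e-x[:2]).T)-x[2],[*ctr,.115],loss="soft_l1",f_scale=.002); ctr=f.x[:2]
    print(n,"disc",f.x,len(e))
    rr=np.hypot(*(p[:,:2]-ctr).T)
    def rep(name,m):
        if m.sum(): print(name,m.sum(),np.median(p[m],0).round(4),p[m].min(0).round(3),p[m].max(0).round(3))
    rep("handletop",ok&(p[:,2]>.082)&(p[:,2]<.1)&(hsv[:,2]<70)&(rr<.125))
    rep("nest",ok&(abs(p[:,2]-.05)<.006)&(hsv[:,0]>95)&(hsv[:,0]<125)&(hsv[:,1]>120)&(rr<.13))
    rep("yellow",ok&(p[:,2]>.04)&(hsv[:,0]>18)&(hsv[:,0]<35)&(hsv[:,1]>120)&(rr<.13))
    rep("tab",ok&(p[:,2]>.094)&(p[:,2]<.107)&(hsv[:,1]<70)&(rr<.1))
    rep("arm",ok&(p[:,2]>.118)&(p[:,2]<.142)&(rr<.17))
    rep("dets",ok&(p[:,2]>.044)&(p[:,2]<.056)&(hsv[:,2]<90)&(rr<.18)&(rr>.118))
# neighbours height map around fixture
D=np.load("pics/top1.npz");P=D["P"].reshape(-1,3)
H=np.full((14,16),0.)
for x,y,z in P:
    i=int((x-.2)//.05); j=int((y+.4)//.05)
    if 0<=i<14 and 0<=j<16: H[i,j]=max(H[i,j],z)
print("x rows .2.. ; y cols -.4..; cm");print((H*100).round().astype(int))
im=D["im"]; a=cv2.resize(im[130:300,290:510],None,fx=3.5,fy=3.5,interpolation=cv2.INTER_CUBIC); cv2.imwrite("pics/crop1.png",a)
E
```

```text
top disc [0.61037987 0.02341321 0.11450936] 47
handletop 10 [0.5137 0.0124 0.0886] [0.511 0.008 0.083] [0.518 0.017 0.097]
nest 223 [ 0.6134 -0.0359  0.0502] [ 0.582 -0.082  0.044] [0.65  0.008 0.056]
yellow 133 [ 0.6106 -0.0284  0.0667] [ 0.591 -0.083  0.041] [0.637 0.009 0.137]
tab 25 [ 0.599  -0.0381  0.1007] [ 0.514 -0.047  0.095] [0.64  0.017 0.107]
arm 359 [ 0.672  -0.0526  0.1242] [ 0.603 -0.085  0.118] [ 0.735 -0.022  0.139]
dets 14 [0.7338 0.1198 0.0501] [0.705 0.097 0.045] [0.744 0.128 0.054]
side disc [0.61019403 0.02742376 0.11469488] 44
handletop 12 [0.5143 0.0166 0.0885] [0.51  0.01  0.084] [0.518 0.02  0.094]
nest 126 [ 0.6058 -0.0042  0.0509] [ 0.582 -0.081  0.044] [0.653 0.014 0.056]
yellow 131 [ 0.6139 -0.019   0.0666] [ 0.591 -0.06   0.042] [0.641 0.011 0.138]
tab 56 [ 0.6155 -0.0306  0.1007] [ 0.513 -0.044  0.094] [0.641 0.02  0.106]
arm 255 [ 0.6721 -0.0472  0.1253] [ 0.601 -0.081  0.118] [ 0.732 -0.015  0.14 ]
dets 33 [0.7274 0.1239 0.0482] [0.706 0.108 0.044] [0.745 0.136 0.053]
x rows .2.. ; y cols -.4..; cm
[[  0   0   0   0   0   0   0   0   0   0 175   0   
[... 186 characters left out ...]
   4   2   2   2   1   1   1]
 [  3   3   1   1   1   1   2   1   7   1   1   1   1   1   8   4]
 [  4   7  11  11  10   1   1   2   4   2   1   1   1   3   7   4]
 [  6   8   7  10  10   4   4   5  10   4   5   1   1   1   1   4]
 [  5   7  10  10  10   9   8  11   6   5   4   1  14  14  14  14]
 [  5  10  11  11   8   4  13  14   6   5   5   1  14  15  15  19]
 [  4   6   7   8   1   1  13  13   4   5   5   1  14  15  15  21]
 [  3   6   7   7   1   1  14  13   5   5   6   1  14  15  14  19]
 [  3   3   1   1   1   3   3   3   1   3   4   4  14  15  15  20]
 [ 19  19  24  19  19  19  19  19  19  20   3   3  14  15  14  20]
 [ 24  24  25  22  23  23  22  21  23  21  20   3  14  15  15  28]]
```

View pics/crop1.png

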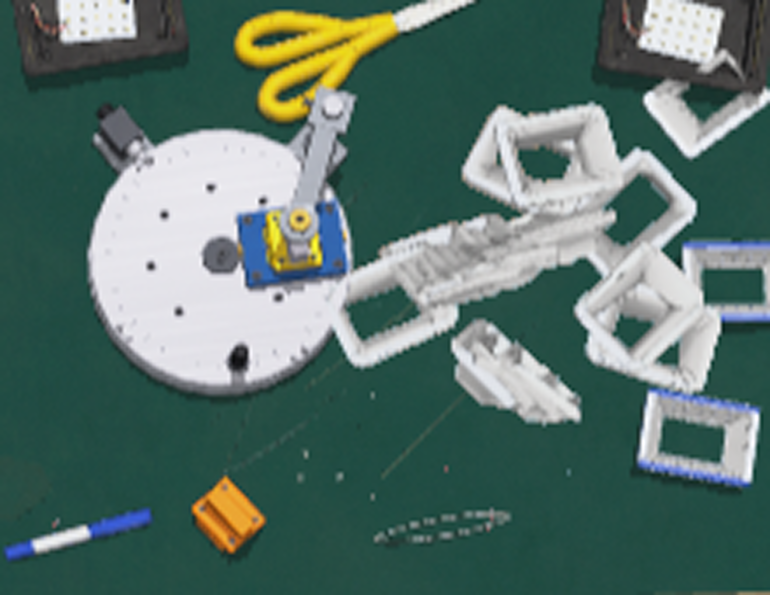

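The crop confirms it: the yellow block is on the blue nest under the guide at (293,240), the black handle is at (238,357), and the orange one is loose on the bench at (228,513). The axis is at about (0.610, 0.0255) and the yaw about 0.12. I'll move above the handle.

```bash
R='[-0.0276,-0.0241,0,0,0,0]'; python3 -m creep '[[-0.0276,-0.0241,0,0,0,0],[-0.0276,-0.0241,0,0,0,0],[-0.0276,-0.0241,0,0,0,0],[-0.0276,-0.0241,0,0,0,0],[-0.0276,-0.0241,0,0,0,0],[-0.0276,-0.0241,0,0,0,0],[-0.0276,-0.0241,0,0,0,0],[-0.0276,-0.0241,0,0,0,0],[-0.0276,-0.0241,0,0,0,0],[-0.0276,-0.0241,0,0,0,0],[-0.0276,-0.0241,0,0,0,0],[-0.0276,-0.0241,0,0,0,0]]' 
python3 -m creep '[[-0.0276,-0.0241,0,0,0,0],[-0.0276,-0.0241,0,0,0,0],[-0.0276,-0.0241,0,0,0,0],[-0.0276,-0.0241,0,0,0,0],[-0.0276,-0.0241,0,0,0,0],[-0.0276,-0.0241,0,0,0,0],[0,0,0,0,0,-7],[0,0,0,0,0,-7],[0,0,0,0,0,-7],[0,0,0,0,0,0],[0,0,0,0,0,0]]' 45
python3 - <<'E'
from h import *
s=ctrl.state(); im,d,c=cap("wrist"); cv2.imwrite("pics/w1.png",im)
np.savez("pics/w1.npz",im=im,d=d,P=cloud(d,c))
print(s["ee_pos"],s["tool_rot"].round(3),s["q"].round(3),s["gripper_width"],ctrl.pinch_z)
E
```

```text
t: 1.1
ee_pos: [0.3915, 0.1941, 0.231]
tool_rot: [[-0.969, 0.245, -0.0], [0.245, 0.969, 0.0], [0.0, -0.0, -1.0]]
contact_force: [1.0, 0.1, -0.1]
gripper_width: 0.0852
t: 2.02
ee_pos: [0.5159, 0.015, 0.2308]
tool_rot: [[-0.993, -0.115, -0.001], [-0.115, 0.993, 0.0], [0.001, 0.0, -1.0]]
contact_force: [-0.4, 0.3, 0.5]
gripper_width: 0.0384
[0.51592538 0.01503156 0.23079177] [[-0.993 -0.115 -0.001]
 [-0.115  0.993  0.   ]
 [ 0.001  0.    -1.   ]] [-0.139  0.082  1.684  0.     1.376 -1.825] 0.03836482841755785 -0.0187
```

View pics/w1.png

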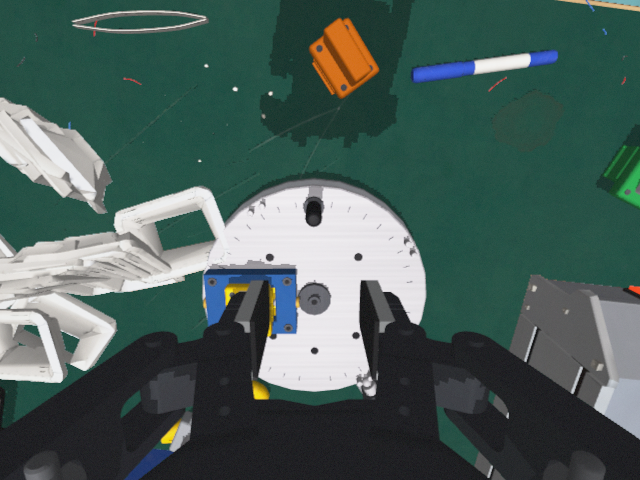

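Wrist view: the handle top is at about (313,205), the hub at (315,298), the nest at (250,300), and the marker and orange look-alike are well clear. Next I'll refine the handle and axis positions.

```bash
python3 - <<'E'
from h import *
D=np.load("pics/w1.npz");P=D["P"];im=D["im"]
def at(u0,u1,v0,v1,zlo,zhi,dark):
    p=P[v0:v1,u0:u1].reshape(-1,3);g=im[v0:v1,u0:u1].max(-1).ravel()
    m=(p[:,2]>zlo)&(p[:,2]<zhi)&((g<dark) if dark else True); q=p[m]; print(m.sum(),np.median(q,0).round(4),((q.max(0)+q.min(0))/2).round(4),np.ptp(q,axis=0).round(4)); return q
h=at(298,330,190,232,.084,.097,90)
c=at(295,335,278,318,.025,.05,130)
hc=(h.max(0)+h.min(0))[:2]/2; cc=(c.max(0)+c.min(0))[:2]/2
print("yaw",np.arctan2(*(cc-hc)[::-1]),np.linalg.norm(cc-hc))
E
```

```text
192 [0.5136 0.014  0.0899] [0.514  0.0139 0.0881] [0.0115 0.0119 0.008 ]
822 [0.6064 0.0249 0.0406] [0.609  0.0235 0.0417] [0.0332 0.0353 0.0157]
yaw 0.10126600270599705 0.0954742748996559
```

```bash
python3 -m creep '[[0.002,-0.0007,0.022,0,0,0],[0,0,0.022,0,0,0],[0,0,0.022,0,0,0],[0,0,0.022,0,0,0],[0,0,0.022,0,0,0],[0,0,0.022,0,0,0],[0,0,0.022,0,0,0],[0,0,0.022,0,0,0],[0,0,0,0,0,0]]'
python3 -m creep '[[0,0,0,0,0,0],[0,0,0,0,0,0],[0,0,0,0,0,0],[0,0,0,0,0,0],[0,0,0,0,0,0],[0,0,0,0,0,0]]' 0 30
```

```text
t: 2.82
ee_pos: [0.5101, 0.0149, 0.0509]
tool_rot: [[-0.993, -0.117, -0.01], [-0.117, 0.993, 0.001], [0.009, 0.002, -1.0]]
contact_force: [-0.6, -0.5, -0.4]
gripper_width: 0.0382
t: 3.32
ee_pos: [0.5154, 0.0141, 0.0565]
tool_rot: [[-0.993, -0.118, 0.002], [-0.118, 0.993, -0.0], [-0.002, -0.0, -1.0]]
contact_force: [-0.2, 1.1, 2.7]
gripper_width: 0.0131
```

```bash
python3 -m creep '[[-0.0004,0.0083,0,0,0,5],[-0.0004,0.0083,0,0,0,5],[-0.0004,0.0083,0,0,0,5],[-0.0004,0.0083,0,0,0,5],[-0.0004,0.0083,0,0,0,5],[-0.0004,0.0083,0,0,0,5],[-0.0004,0.0083,0,0,0,5],[-0.0004,0.0083,0,0,0,5],[-0.0004,0.0083,0,0,0,5],[0,0,0,0,0,0]]'
python3 -m creep '[[-0.0004,0.0083,0,0,0,5],[-0.0004,0.0083,0,0,0,5],[-0.0004,0.0083,0,0,0,5],[-0.0004,0.0083,0,0,0,5],[-0.0004,0.0083,0,0,0,5],[-0.0004,0.0083,0,0,0,5],[-0.0004,0.0083,0,0,0,5],[-0.0004,0.0083,0,0,0,5],[-0.0004,0.0083,0,0,0,5],[0,0,0,0,0,0],[0,0,0,0,0,0]]'
```

```text
t: 4.15
ee_pos: [0.5359, 0.0853, 0.0565]
tool_rot: [[-0.785, 0.619, 0.003], [0.619, 0.785, 0.001], [-0.002, 0.002, -1.0]]
contact_force: [-1.2, 0.7, 5.6]
gripper_width: 0.0126
t: 5.07
ee_pos: [0.5986, 0.1196, 0.0565]
tool_rot: [[-0.122, 0.993, 0.001], [0.993, 0.122, 0.0], [0.0, 0.001, -1.0]]
contact_force: [-3.1, 1.2, 7.2]
gripper_width: 0.0127
```

```bash
python3 -m creep '[[0,0,0,0,0,0],[0,0,0,0,0,0],[0,0,0,0,0,0],[0,0,0,0,0,0],[0,0,-0.02,0,0,0],[0,0,-0.03,0,0,0],[0,0,-0.03,0,0,0],[0,0,-0.03,0,0,0],[0,0,-0.03,0,0,0],[0,0,-0.03,0,0,0],[0,0,0,0,0,0],[0,0,0,0,0,0]]' 45
python3 - <<'E'
from h import *
for n in("top","side"):
    im,d,c=cap(n); np.savez(f"pics/{n}2.npz",d=d,P=cloud(d,c),im=im)
    if n=="top": A=cv2.resize(im[140:290,280:440],None,fx=2.5,fy=2.5)
    else: B=cv2.resize(im[150:300,230:390],None,fx=2.5,fy=2.5)
cv2.imwrite("pics/c2.png",np.hstack([A,B])); print(ctrl.state()["ee_pos"])
E
```

```text
t: 6.07
ee_pos: [0.5998, 0.1196, 0.2282]
tool_rot: [[-0.119, 0.993, 0.006], [0.993, 0.119, 0.0], [-0.001, 0.006, -1.0]]
contact_force: [0.3, 0.8, -0.4]
gripper_width: 0.0381
[0.59729585 0.11942035 0.22403847]
```

View pics/c2.png

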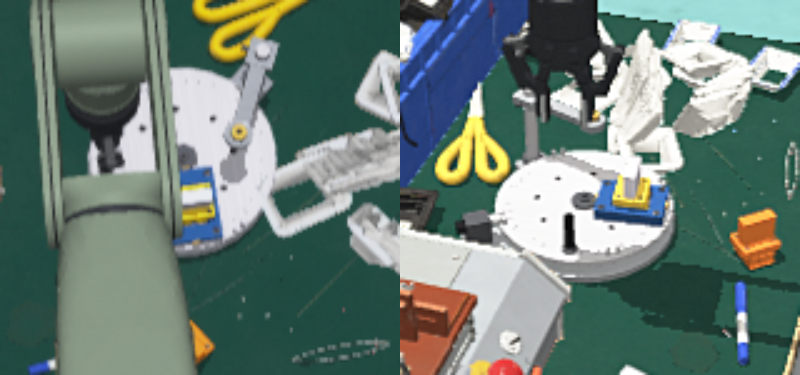

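The block is now at the front. In the left half the tab is at (197,195); in the right half the handle is at the left of the table at (570,232). I'll move above the tab and measure from the wrist.

```bash
python3 -m creep '[[-0.019,-0.0125,0,0,0,0],[-0.019,-0.0125,0,0,0,0],[-0.019,-0.0125,0,0,0,0],[-0.019,-0.0125,0,0,0,0],[-0.019,-0.0125,0,0,0,0],[0,0,0,0,0,0],[0,0,0,0,0,0],[0,0,0,0,0,0]]'
python3 - <<'E'
from h import *
s=ctrl.state(); im,d,c=cap("wrist"); P=cloud(d,c); np.savez("pics/w2.npz",im=im,d=d,P=P)
print(s["ee_pos"],s["tool_rot"].round(3))
hsv=cv2.cvtColor(im,cv2.COLOR_BGR2HSV)
near=np.hypot(P[...,0]-.547,P[...,1]-.0175)<.06
def rep(n,m):
    q=P[m]; 
    if len(q)<5: print(n,len(q));return
    r=cv2.minAreaRect((q[:,:2]*1000).astype(np.float32)); print(n,len(q),np.median(q,0).round(4),r)
rep("tab",near&(abs(P[...,2]-.101)<.004)&(hsv[...,1]<60))
rep("nest",near&(abs(P[...,2]-.05)<.004)&(hsv[...,0]>95)&(hsv[...,0]<125)&(hsv[...,1]>100))
rep("yel",near&(abs(P[...,2]-.067)<.004)&(hsv[...,0]>18)&(hsv[...,0]<35)&(hsv[...,1]>100))
cv2.imwrite("pics/w2.png",im)
E
```

```text
t: 6.83
ee_pos: [0.5467, 0.0183, 0.2238]
tool_rot: [[-0.118, 0.993, -0.003], [0.993, 0.118, 0.001], [0.001, -0.002, -1.0]]
contact_force: [0.4, 1.1, 0.7]
gripper_width: 0.0386
[0.54670428 0.01826093 0.22378991] [[-0.118  0.993 -0.003]
 [ 0.993  0.118  0.001]
 [ 0.001 -0.002 -1.   ]]
tab 1207 [0.5478 0.0195 0.1014] ((548.0830078125, 18.53748321533203), (15.557639122009277, 45.21448516845703), 6.621013641357422)
nest 3366 [0.5432 0.0233 0.0505] ((547.9672241210938, 18.17599868774414), (87.67437744140625, 63.78639221191406), 6.798906326293945)
yel 1629 [0.5444 0.0213 0.0673] ((547.979736328125, 18.80631446838379), (41.61570739746094, 50.68680953979492), 6.957509517669678)
```

View pics/w2.png

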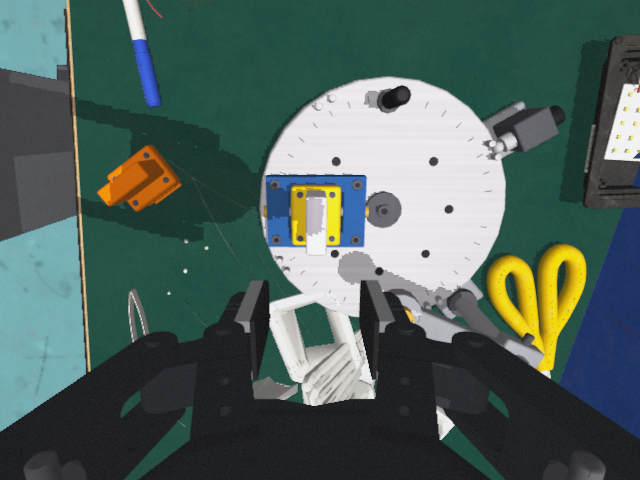

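Wrist view: the tab is at (316,222) on the yellow body, centred in the blue nest. It measures (0.548, 0.0186) with yaw 6.8°, which matches the tool. I'll descend and grip.

```bash
python3 -m creep '[[0.0002,0.0013,0.019,0,0,0],[0,0,0.019,0,0,0],[0,0,0.019,0,0,0],[0,0,0.019,0,0,0],[0,0,0.019,0,0,0],[0,0,0.019,0,0,0],[0,0,0.019,0,0,0],[0,0,0.014,0,0,0],[0,0,0,0,0,0],[0,0,0,0,0,0],[0,0,0,0,0,0]]'
python3 -c "
from bench import ctrl;s=ctrl.state();print(s['ee_pos'],s['tool_rot'].round(3),s['contact_force'])"
```

```text
t: 7.8
ee_pos: [0.5495, 0.0187, 0.079]
tool_rot: [[-0.119, 0.993, 0.001], [0.993, 0.119, -0.0], [-0.0, 0.001, -1.0]]
contact_force: [0.5, -0.1, -0.1]
gripper_width: 0.0384
[0.54950939 0.01871864 0.07898848] [[-0.119  0.993  0.001]
 [ 0.993  0.119 -0.   ]
 [-0.     0.001 -1.   ]] [ 0.46365647 -0.10290899 -0.07009955]
```

```bash
python3 -m creep '[[0,-0.0012,0.003,0,0,0],[0,0,0.0035,0,0,0],[0,0,0,0,0,0],[0,0,0,0,0,0]]'
python3 -m creep '[[0,0,0,0,0,0],[0,0,0,0,0,0],[0,0,0,0,0,0],[0,0,0,0,0,0],[0,0,0,0,0,0],[0,0,0,0,0,0]]' 0 90
```

```text
t: 8.13
ee_pos: [0.5474, 0.0181, 0.072]
tool_rot: [[-0.118, 0.993, 0.0], [0.993, 0.118, -0.0], [-0.0, 0.0, -1.0]]
contact_force: [-0.5, -0.7, -0.2]
gripper_width: 0.0387
t: 8.63
ee_pos: [0.5479, 0.018, 0.0723]
tool_rot: [[-0.118, 0.993, 0.001], [0.993, 0.118, -0.0], [-0.0, 0.001, -1.0]]
contact_force: [0.7, -0.5, 2.8]
gripper_width: 0.0149
```

Gripped (14.9 mm opening, small forces). Now the first rock: raise the inner end about the outer bottom edge.

```bash
python3 -m creep '[[0,-0.0005,-0.0004,-1,0,0],[0,-0.0005,-0.0004,-1,0,0],[0,-0.0005,-0.0004,-1,0,0],[0,-0.0005,-0.0004,-1,0,0],[0,0,0,0,0,0],[0,0,0,0,0,0]]'
python3 -m creep '[[0,-0.0005,-0.0004,-1,0,0],[0,-0.0005,-0.0004,-1,0,0],[0,-0.0005,-0.0004,-1,0,0],[0,-0.0005,-0.0004,-1,0,0],[0,0,0,0,0,0],[0,0,0,0,0,0],[0,0,0,0,0,0]]'
python3 - <<'E'
from h import *
s=ctrl.state(); print(s["ee_pos"],s["tool_rot"].round(3),s["contact_force"],s["moment"])
im,d,c=cap("side"); cv2.imwrite("pics/s3.png",cv2.resize(im[170:260,260:380],None,fx=6,fy=6,interpolation=cv2.INTER_CUBIC)); np.savez("pics/s3.npz",im=im,d=d,P=cloud(d,c))
R=s["tool_rot"]
for y in(-.023,.023): print(s["ee_pos"]+R@[0,y,.0353])
E
```

```text
t: 9.13
ee_pos: [0.5446, 0.0177, 0.0736]
tool_rot: [[-0.118, 0.991, 0.07], [0.993, 0.118, 0.008], [-0.0, 0.07, -0.998]]
contact_force: [-1.5, -0.8, 5.7]
gripper_width: 0.0145
t: 9.72
ee_pos: [0.5421, 0.0174, 0.0749]
tool_rot: [[-0.119, 0.983, 0.138], [0.993, 0.118, 0.016], [-0.0, 0.139, -0.99]]
contact_force: [-3.0, -1.1, 6.8]
gripper_width: 0.0146
[0.54213009 0.01744832 0.0748685 ] [[-0.119  0.983  0.138]
 [ 0.993  0.118  0.016]
 [-0.     0.139 -0.99 ]] [-3.04977837 -1.13675171  6.77810778] [-0.1805724   0.65173612 -0.00413051]
[0.52437197 0.01532087 0.03672125]
[0.56960588 0.02072824 0.04309724]
```

View pics/s3.png

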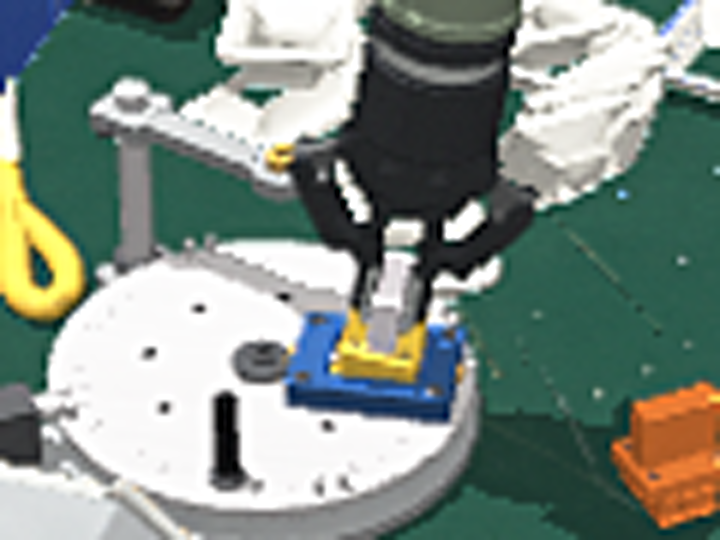

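The yellow body at (378,345) appears to lean outward. I'll continue to 12° for margin and check the body's lean from the depth image.

```bash
python3 -m creep '[[0,-0.0005,-0.0004,-1,0,0],[0,-0.0005,-0.0004,-1,0,0],[0,-0.0005,-0.0004,-1,0,0],[0,-0.0005,-0.0004,-1,0,0],[0,0,0,0,0,0],[0,0,0,0,0,0],[0,0,0,0,0,0]]'
cat > lean.py <<'E'
from h import *
def lean(n,P,im):
    hsv=cv2.cvtColor(im,cv2.COLOR_BGR2HSV); a=np.radians(6.8); ex=np.array([-np.cos(a),-np.sin(a)]); ey=np.array([-ex[1],ex[0]])
    q=P[...,:2]-[.548,.0186]; r=q@ex; t=q@ey
    m=(abs(r)<.035)&(abs(t)<.035)&(P[...,2]>.058)&(P[...,2]<.09)&(hsv[...,0]>18)&(hsv[...,0]<35)&(hsv[...,1]>100)
    A=np.c_[r[m],t[m],np.ones(m.sum())]; z=P[...,2][m]; k=np.ones(len(z),bool)
    for _ in range(8):
        x=np.linalg.lstsq(A[k],z[k],rcond=None)[0]; e=z-A@x; k=(e>-.0025)&(e<.004)
    print(n,m.sum(),k.sum(),"slope deg (radial,tang)",np.degrees(np.arctan(x[:2])).round(1),"z0",x[2].round(4))
if __name__=="__main__":
    s=ctrl.state(); print(s["ee_pos"],s["tool_rot"].round(3)[:,2],s["contact_force"],s["moment"])
    for f in("side1",): pass
    for f in("side2","s3","w2"):
        D=np.load(f"pics/{f}.npz"); lean(f,D["P"],D["im"])
    for n in("side","wrist"):
        im,d,c=cap(n); lean(n,cloud(d,c),im)
    for y in(-.023,.023): print(s["ee_pos"]+s["tool_rot"]@[0,y,.0353])
E
python3 lean.py
```

```text
t: 10.35
ee_pos: [0.5404, 0.0173, 0.076]
tool_rot: [[-0.118, 0.971, 0.206], [0.993, 0.116, 0.025], [0.0, 0.208, -0.978]]
contact_force: [-2.5, -0.7, 7.0]
gripper_width: 0.0148
[0.54037746 0.01729097 0.076024  ] [ 0.206  0.025 -0.978] [-2.50153559 -0.74238751  7.03350796] [-0.09688222  0.56486962  0.00684679]
side2 108 67 slope deg (radial,tang) [-2.1 -1.8] z0 0.0692
s3 89 51 slope deg (radial,tang) [-9.5  1.7] z0 0.0733
w2 1676 1592 slope deg (radial,tang) [-0.1  0.2] z0 0.0673
side 98 45 slope deg (radial,tang) [-13.6   1.9] z0 0.0752
wrist 3104 2668 slope deg (radial,tang) [-11.9   2.3] z0 0.0729
[0.52531656 0.01549551 0.03671706]
[0.56999694 0.02082479 0.04627019]
```

The block leans 12° with the tool: foot_in is about 9 mm up and foot_out is still on the floor. Now I rock back about the raised inner edge so the outer end comes past its ball.

```bash
python3 -m creep '[[0,0.0006,-0.0004,1,0,0],[0,0.0006,-0.0004,1,0,0],[0,0.0006,-0.0004,1,0,0],[0,0.0006,-0.0004,1,0,0],[0,0.0006,-0.0004,1,0,0],[0,0.0006,-0.0004,1,0,0],[0,0,0,0,0,0],[0,0,0,0,0,0]]'
python3 -m creep '[[0,0.0006,-0.00042,1,0,0],[0,0.0006,-0.00042,1,0,0],[0,0.0006,-0.00042,1,0,0],[0,0.0006,-0.00042,1,0,0],[0,0.0006,-0.00042,1,0,0],[0,0.0006,-0.00042,1,0,0],[0,0,0,0,0,0],[0,0,0,0,0,0]]'
python3 - <<'E'
from lean import *
s=ctrl.state(); print(s["ee_pos"],s["tool_rot"].round(3)[:,2],s["contact_force"],s["moment"])
im,d,c=cap("wrist"); lean("wrist",cloud(d,c),im)
for y in(-.023,.023): print(s["ee_pos"]+s["tool_rot"]@[0,y,.0353])
E
```

```text
t: 11.12
ee_pos: [0.5436, 0.018, 0.0776]
tool_rot: [[-0.119, 0.988, 0.102], [0.993, 0.118, 0.013], [0.001, 0.103, -0.995]]
contact_force: [4.5, 0.0, -15.5]
gripper_width: 0.0141
t: 11.78
ee_pos: [0.5482, 0.018, 0.0823]
tool_rot: [[-0.119, 0.993, 0.001], [0.993, 0.119, -0.0], [-0.0, 0.001, -1.0]]
contact_force: [-0.3, 0.1, 0.5]
gripper_width: 0.0142
[0.54817173 0.01797827 0.08226876] [ 0.001 -0.    -1.   ] [-0.31498921  0.12387103  0.54409968] [-0.01826725  0.12904712 -0.03995661]
wrist 3086 2671 slope deg (radial,tang) [-0.2  2.3] z0 0.0777
[0.52535508 0.01523786 0.04695615]
[0.57103035 0.020694   0.0469814 ]
```

Both ends are up 10 mm and the force has dropped off. Now the straight lift to about 17 mm clear.

```bash
python3 -m creep '[[0,0,-0.003,0,0,0],[0,0,-0.004,0,0,0],[0,0,-0.004,0,0,0],[0,0,-0.004,0,0,0],[0,0,-0.004,0,0,0],[0,0,0,0,0,0],[0,0,0,0,0,0],[0,0,0,0,0,0],[0,0,0,0,0,0]]'
python3 - <<'E'
from lean import *
s=ctrl.state(); print(s["ee_pos"],s["tool_rot"].round(3)[:,2],s["contact_force"],s["moment"],abs(s["dq"]).max())
im,d,c=cap("wrist"); P=cloud(d,c); hsv=cv2.cvtColor(im,cv2.COLOR_BGR2HSV); cv2.imwrite("pics/w4.png",im)
near=np.hypot(P[...,0]-.547,P[...,1]-.0175)<.065
col=lambda a,b:(hsv[...,0]>a)&(hsv[...,0]<b)&(hsv[...,1]>100)
for n,m in(("nest",near&(abs(P[...,2]-.05)<.004)&col(95,125)),("yel",near&(P[...,2]>.085)&(P[...,2]<.105)&col(18,35))):
    q=P[m]; r=cv2.minAreaRect((q[:,:2]*1000).astype(np.float32)); print(n,len(q),np.median(q,0).round(4),r)
im,d,c=cap("side"); cv2.imwrite("pics/s4.png",cv2.resize(im[150:280,240:400],None,fx=4,fy=4,interpolation=cv2.INTER_CUBIC))
E
```

```text
t: 12.58
ee_pos: [0.5473, 0.0181, 0.1004]
tool_rot: [[-0.118, 0.993, -0.001], [0.993, 0.118, 0.0], [0.0, -0.001, -1.0]]
contact_force: [-0.5, 0.2, -0.7]
gripper_width: 0.0149
[0.547303   0.01810929 0.10041963] [-0.001  0.    -1.   ] [-0.45054459  0.1752008  -0.7283715 ] [ 0.00265056 -0.05152715  0.04815247] 0.002025630220906645
nest 8010 [0.5458 0.0341 0.0505] ((548.0410766601562, 18.096364974975586), (88.39789581298828, 64.43144226074219), 6.802834510803223)
yel 3059 [0.5439 0.0377 0.0951] ((545.8291625976562, 31.744443893432617), (41.93598175048828, 25.566028594970703), 7.113019943237305)
```

View pics/s4.png

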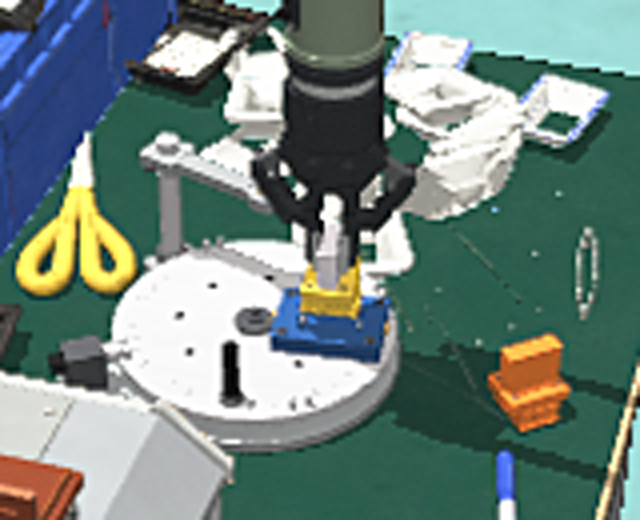

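View pics/w4.png

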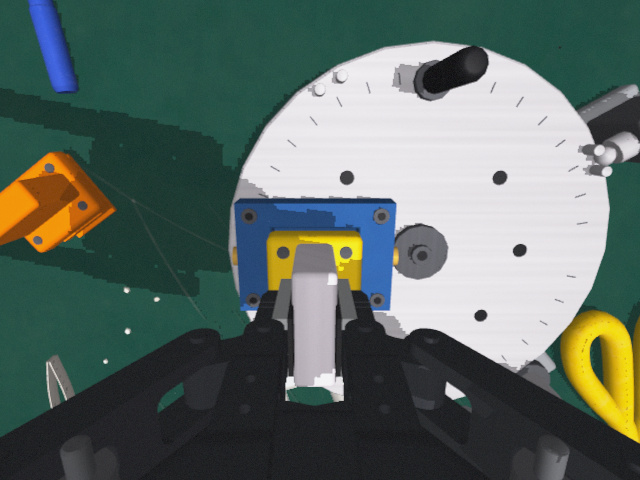

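Side view: the yellow block at (332,290) is lifted above the blue nest and still gripped. Wrist view: the nest centre and yaw haven't changed, and the body top at z = 0.095 puts the underside about 15 mm above the mouth. Handing in.

```bash
python3 -c "
from bench import ctrl
print(ctrl.sign_off()); s=ctrl.state(); print(s['t'],s['ee_pos'],s['gripper_width'],s['contact_force'])"
```

```text
the job is handed in; nothing more can be done
None
the job is handed in; nothing more can be done
```

The changeover is done and handed in at about 12.7 s of the 54 s. The sign-off gives no verdict, and the state could not be read afterwards.

**What I did:** I gripped the handle post and swung the table 90° clockwise along its arc, then let go so the plunger could settle it. I then gripped the tab and rocked the block 12° outward. That raised the inner foot end about 9 mm while the outer end stayed down. Rocking back about the inner edge brought the outer end past its ball, and the straight lift came last.

**Last checks:**
- **Table:** the nest stands at 6.8° yaw, the same as before the rocking, so the table stayed put. Its angle was judged from the images, as there is no joint reading.
- **Block position:** the underside is about 15 mm above the pocket's mouth. The tool is within 1 mm of the pocket centre and vertical.
- **Grip and forces:** the fingers hold the tab at 14.9 mm opening, outside forces are under 1 N, and the arm is still.
- **Bystanders:** the arm went near none of them, and those visible in the last pictures showed no movement. I did not measure their positions.

**One disagreement:** during and after the rocking, the wrist depth fit showed about 2° of lean along the tab, against 0.2° before. This may come from the jaws hiding part of the surface, and it is well inside the 0.2 rad limit.

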